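Switch the sweet feeder to the empty tub

TASK

One tub of the sweet feeder is full: with the fingertips, gently press the raised end of the seesaw gate all the way down so that it leads to the empty tub, and only then push the shutter's tab sideways until the shutter is fully open, so that all four waiting sweets roll into the empty tub. Do not touch the sweets, pick nothing up, and leave the jar, tin and packet where they stand; finish once the sweets lie still.

Things in the scene. Friction and masses are not known exactly. Their poses are not given: they have to be found in the camera images.
- feeder: Sweet feeder fixed to the counter: 10 mm plywood base, sloping aluminium channel, steel seesaw gate, two white tubs. Origin on the counter, any yaw. +x: downhill along the channel, +y: to the empty tub, -y: to the full tub. Gate pivot along x at y = 0, 100 mm up. Highest point: the shutter tab, 208 mm up.
- lip (a point): Middle of the channel floor at its lower end, feeder's x = 2, y = 0, 126 mm above the counter; axes as the feeder. From here the open channel rises towards -x at 0.18 rad for 188 mm; 32 mm wide inside, walls 18 mm high. Sweets drop from the lip into the middle of the gate.
- gate (a joint): Tilt of the seesaw gate, rad: steel trough 206 mm long along the feeder's y, 62 mm wide, its middle under the lip. +0.28: stop, +y end raised, leads to the full tub (it starts at 0.24 to 0.28). -0.28: stop, +y end down, leads to the empty tub. No spring; friction (about 1 N at the plate) keeps it where it is left.
- gate_plate (a point): Middle of the top of the flat thumb plate (56 mm along x, 42 along y) on the gate's +y end, on the trough's +x side; the trough wall, 19 mm higher, stands 28 mm away towards -x. In the feeder's frame x = 89, y about 80 mm; height about 138 mm at gate +0.28, 91 mm at -0.28. Pressed straight down it rocks the gate. The -y end has an equal plate.
- shutter (a joint): Travel of the shutter, m: 0 = shut, across the channel, holding the sweets back; 0.045 = stop, fully open. It slides along the feeder's +y only, against about 1.2 N of friction, and stays where it is left.
- shutter_tab (a point): Centre of the black upright push tab on top of the shutter: 34 mm along the channel, 6 mm thick along the feeder's y, 36 mm high; its lower edge is 10 mm higher than the tops of the sweets. Shut, it is at x = -47, y = 0 mm in the feeder's frame, 189 mm above the counter. Push its -y face towards +y.
- empty_tub (a point): Middle of the inner floor of the empty tub, 13 mm above the counter, at x = 30, y = 152 mm in the feeder's frame; axes as the feeder. Tub 100 (x) by 110 (y) mm, walls 3 mm, rim 65 mm above the counter.
- full_tub (a point): Middle of the inner floor of the equal tub at y = -152 mm, already heaped with brown sweets (top about 80 mm above the counter); axes as the feeder.
- sweet1: Hard round brown sweet, ball of 25 mm diameter, 14 g, origin at its centre; number 1 of 4 in the queue behind the shutter, counted from the shutter.
- sweet2: Hard round brown sweet, ball of 25 mm diameter, 14 g, origin at its centre; number 2 of 4 in the queue behind the shutter, counted from the shutter.
- sweet3: Hard round brown sweet, ball of 25 mm diameter, 14 g, origin at its centre; number 3 of 4 in the queue behind the shutter, counted from the shutter.
- sweet4: Hard round brown sweet, ball of 25 mm diameter, 14 g, origin at its centre; number 4 of 4 in the queue behind the shutter, counted from the shutter.
- jar: Bystander: amber jar with white cap, 64 mm diameter, 100 mm tall; origin at the centre of its underside.
- tin: Bystander: plain metal tin, 60 mm diameter, 70 mm tall; origin at the centre of its underside.
- packet: Bystander: cardboard packet, 75 x 50 x 60 mm tall; origin at the centre of its underside.

How it is judged:
On the way, in this order (a step that is already met when the one before it is completed fails the run):
1. the gate is rocked over to the empty tub while the shutter is still shut (value of joint gate below -0.22 rad and value of joint shutter below 0.012 m), for 0.2 s.
2. the shutter is pushed open (value of joint shutter above 0.034 m), for 0.1 s.
At the end, for the whole second after the job is handed in: The gate is tilted to the empty tub (joint below -0.22 rad), the shutter is open (more than 34 mm of 45 mm), and all four sweets lie at rest inside the empty tub (value of joint gate below -0.22 rad and value of joint shutter above 0.034 m and x of sweet1 in the frame of empty_tub between -0.05 and 0.05 m and y of sweet1 in the frame of empty_tub between -0.055 and 0.055 m and z of sweet1 in the frame of empty_tub between 0 and 0.045 m and linear speed of each of sweet1, sweet2, sweet3, sweet4 below 0.05 m/s and x of sweet2 in the frame of empty_tub between -0.05 and 0.05 m and y of sweet2 in the frame of empty_tub between -0.055 and 0.055 m and z of sweet2 in the frame of empty_tub between 0 and 0.045 m and x of sweet3 in the frame of empty_tub between -0.05 and 0.05 m and y of sweet3 in the frame of empty_tub between -0.055 and 0.055 m and z of sweet3 in the frame of empty_tub between 0 and 0.045 m and x of sweet4 in the frame of empty_tub between -0.05 and 0.05 m and y of sweet4 in the frame of empty_tub between -0.055 and 0.055 m and z of sweet4 in the frame of empty_tub between 0 and 0.045 m); the robot touches nothing.
It fails at once if the robot touches a sweet (contact force between any of the fingers, the arm and sweet1 above 0.3 N or contact force between any of the fingers, the arm and sweet2 above 0.3 N or contact force between any of the fingers, the arm and sweet3 above 0.3 N or contact force between any of the fingers, the arm and sweet4 above 0.3 N).
It fails at once if a sweet is lifted (height (world z) of any of sweet1, sweet2, sweet3, sweet4 above 0.2 m).
It fails at once if the jar, tin or packet is moved by more than 25 mm or lifted (distance of any of jar, tin, packet from where it was at the start of the episode above 0.025 m).
It fails at once if the feeder is pushed hard, with more than 60 N (contact force between any of the fingers, the arm and feeder above 60 N).
It also fails if it takes over 48 s, if anything falls off the work surface, if the arm or the gripper's body presses on something with over 40 N, if the wrist force passes 120 N, or if a joint passes its speed limit or range.

ROBOT

A 6-joint arm with a two-finger parallel gripper is mounted at the origin on the work surface. World frame = base frame: x ahead of the robot, y to its left, z up, the work surface at z = 0. Lengths are in m, angles in rad, forces in N, time in s.
With the tool pointing down it reaches from about 0.25 to 0.725 m from the base axis. Payload 4 kg.
Tool frame: the origin (TCP) lies where the fingers leave the gripper's body, on its centre line; the fingertips stand 73 mm ahead of it and the grasp point (between the pads) lies 54 mm ahead of it (bot.tip_reach is the z of the fingertips in the tool frame, in m); z points along the fingers, x is the direction in which the jaws open and shut, and the axes are right-handed (so a half turn about z gives the same grasp; the last joint's range is limited). The gripper opens to 85 mm and grips with 20 to 120 N. Pads are 22 mm wide; open, the fingers measure 114 mm over their backs; the gripper's body (76 mm by 85 mm) begins 54 mm behind the grasp point. The pads swing forward as they close: fully open they stand 13 mm farther back than shut.
Start: joints at [-1.245, 0.241, 0.005, 1.335, 0, 1.571], TCP at [0.16, -0.474, 0.304] pointing down, gripper open.
Joint ranges: [-2.72, 2.72], [-1.05, 1.87], [-1.09, 1.28], [-1.99, 2.15], [-1.42, 1.44], [-3.14, 3.14]. Speed limits (rad/s): [2.79, 2.79, 3.14, 3.14, 3.14, 3.14].

INTERFACE

Orientations are given as a unit quaternion [x, y, z, w].
In Python, from workcell import bot, vision, job_done gives the robot as it stands.
- The arm moves only by the tool drive_tool, never from a script. Its argument "steps" is one flat list of numbers, 7 for each row, row after row: the shift along the tool's x, y, z in m, then the turn, a rotation vector about the tool's x, y, z in degrees, then the closure, from -1 (fully open) to 1 (shut). A call has 1 to 8 rows; each row shifts and turns the commanded pose from where the row before left it, along the tool's axes as they then stand; what a row does not reach is not made up. A row lasts 1/12 s, in which the tool goes at most 41.7 mm and 7.16 degrees, less where a joint would pass 70% of its speed; a pose out of reach is approached as far as the arm can. A call is refused whole if a number of a shift passes 0.0417 or a number of a turn 7.16, either way. A call with a gripper value outside its range is refused whole. The fingers move at their own pace and stop on an object; the grip force is fixed at half the most. Time passes only in rows, so rows that do not move let the fingers close. It gives the time, the measured TCP pose, the force and the opening at its end, in the units of the state.
- bot.get_obs(): the state, without advancing time (a new reading comes with each control period).
- vision.camera(name): name is "scene" or "top" or "wrist"; returns (picture, depth): 480x640x3 uint8, red, green, blue; 480x640 float32, m along the optical axis (not along the pixel's ray), 0 where there is no reading.
- vision.camera_model(name): a dict with "mtx" (3x3 intrinsics, pixels), "rvec" (rotation vector, rad) and "tvec" (3), from world to camera coordinates, as OpenCV has them. Camera axes: x right, y down, z forward; pixel columns grow to the right and rows downward; lengths in m; the calibration is good to about 2 mm. A picture is of the moment at which its call begins: read the wrist's pose just before it. camera_model takes no time and is no camera call; for the wrist camera it gives the pose at the moment of the call.
- job_done(): hands the job in, once; it reports no verdict.
The state is a dict: "clock": time; "joint_pos": joint angles; "joint_vel": joint speeds; "tau": joint torques, N m; "eef_pos": TCP position; "tool_rot": TCP orientation; "ft_force": force on the tool from outside, world axes, zero at the start; "ft_torque": the same for the moment, N m; "grip_width": finger opening in m.
Only numpy, scipy, OpenCV 4.12 (cv2) and the standard library are available. Lean on these libraries where they do the work, as an engineer would, in place of code of your own. Each camera call takes 0.05 s, during which the arm holds its last target.

## Working session

There is one attempt and no reset: what is moved stays moved. The work goes in short steps, Python scripts to look and compute and a tool call to move; the robot and the scene stay as the last step left them, time stands still between calls to the robot, and variables do not carry over. Pictures are saved under pics/ and viewed, and the job is handed in when it is done.

Besides the shell and the picture viewer there is one more tool, called after "Request:" as name(argument=value, ...) on one line, values as JSON. drive_tool: Moves the arm, as the interface text tells. Its arguments: {"type":"object","properties":{"steps":{"type":"array"}},"required":["steps"]}

```bash
mkdir -p pics
python3 - <<'E'
from workcell import bot, vision
import cv2,numpy as np
for n in ["scene","top"]:
    p,d=vision.camera(n); cv2.imwrite(f"pics/{n}0.png",p[:,:,::-1]); np.savez(f"{n}0.npz",p=p,d=d)
    m=vision.camera_model(n); print(n,m)
print(bot.get_obs())
E
```

```text
scene {'mtx': array([[442.50484253,   0.        , 318.28211938],
       [  0.        , 442.50484253, 235.79632791],
       [  0.        ,   0.        ,   1.        ]]), 'rvec': array([ 2.10204018,  1.56014961, -0.5023859 ]), 'tvec': array([-0.19749371, -0.35792791,  1.19205036])}
top {'mtx': array([[467.25678872,   0.        , 324.78880108],
       [  0.        , 467.25678872, 241.00332386],
       [  0.        ,   0.        ,   1.        ]]), 'rvec': array([ 2.19434214, -2.13176606,  0.06860256]), 'tvec': array([0.03758604, 0.56791461, 0.80935223])}
{'clock': 0.1, 'joint_pos': array([-1.24503198e+00,  2.41365337e-01,  3.87711972e-03,  1.33524001e+00,
       -1.26612090e-05,  1.57079623e+00]), 'joint_vel': array([ 0.00053072, -0.00146411,  0.00253776, -0.00021383,  0.00246204,
       -0.00027224]), 'tau': array([-6.67947152e-04, -3.73137975e+01,  2.53010416e+01,  1.08653057e-02,
       -6.94023629e-05, -2.12405308e-05]), 'eef_pos': array([ 0.15987514, -0.47329382,  0.30309497]), 'tool_rot': array([ 8.12413655e-01, -5.83080714e-01, -7.88444458e-04, -5.58085469e-04]), 'ft_force': array([-0.23015864, -0.35464866, -0.29660375]), 'ft_torque': array([ 0.03541184, -0.00449115,  0.00275934]), 'grip_width': 0.08519903983845264}
```

View pics/scene0.png

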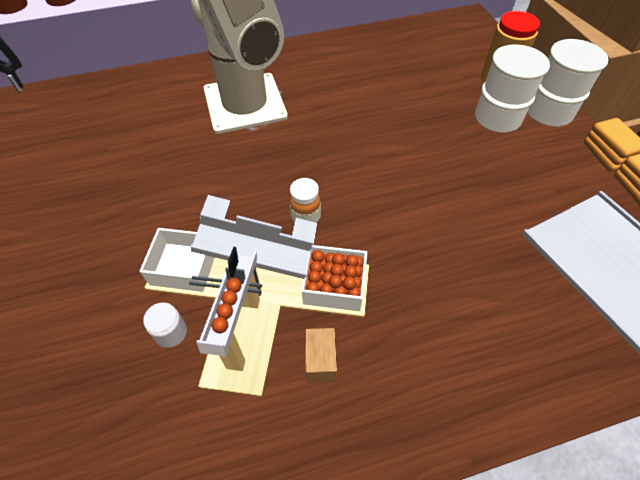

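View pics/top0.png

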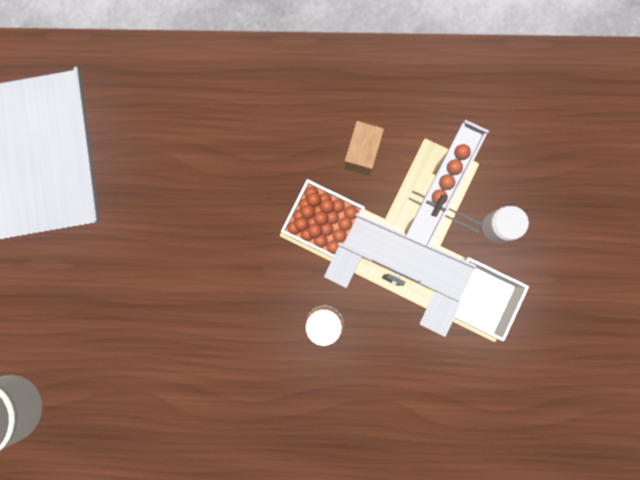

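The scene view shows the feeder, with the empty tub at left (180,258), the full tub at right (335,275) and the tab at (233,262). In the top view, the full tub is at (322,220), the empty tub at (492,300), the tab at (440,205) and the +y thumb plate at (440,313). I'll crop in to get accurate corners.

```bash
cat > h.py <<'E'
import numpy as np,cv2
from workcell import bot,vision
def ray(n,uv,z,m=None):
    m=m or vision.camera_model(n); R=cv2.Rodrigues(m["rvec"])[0]; t=np.ravel(m["tvec"]); c=-R.T@t
    uv=np.atleast_2d(np.array(uv,float)); d=(R.T@np.linalg.inv(m["mtx"])@np.c_[uv,np.ones(len(uv))].T).T
    return c+d*((z-c[2])/d[:,2])[:,None]
def cloud(n,d):
    m=vision.camera_model(n); R=cv2.Rodrigues(m["rvec"])[0]; t=np.ravel(m["tvec"])
    v,u=np.mgrid[:480,:640]; P=np.stack([u,v,np.ones_like(u)],-1)@np.linalg.inv(m["mtx"]).T*d[...,None]
    return (P-t)@R
def proj(n,P):
    m=vision.camera_model(n); return cv2.projectPoints(np.array(P,float).reshape(-1,1,3),m["rvec"],m["tvec"],m["mtx"],None)[0][:,0]
E
python3 - <<'E'
from h import *
z=np.load("top0.npz");p,d=z["p"],z["d"]
c=p[100:360,270:540]; cv2.imwrite("pics/topc.png",cv2.resize(c[:,:,::-1],None,fx=2.2,fy=2.2,interpolation=cv2.INTER_CUBIC))
C=cloud("top",d); 
for uv in [(492,300),(515,290),(440,205),(440,313),(345,265),(323,327),(510,222),(365,145),(455,167),(400,255)]: print(uv,C[uv[1],uv[0]].round(3))
hsv=cv2.cvtColor(p,cv2.COLOR_RGB2HSV)
m=((hsv[...,0]<12)&(hsv[...,1]>170)&(hsv[...,2]>110)).astype(np.uint8)
m[:, :430]=0
h=C[...,2]; 
w=((h>0.06)&(h<0.068)&(hsv[...,1]<60)); 
ys,xs=np.where(w); P=C[w]; print(len(P))
for s in [P[:,0]>-9]:
    lab=cv2.connectedComponentsWithStats(w.astype(np.uint8),connectivity=8)
    for i,st in enumerate(lab[2]): 
        if st[4]>30: print(st,lab[3][i])
E
```

```text
(492, 300) [ 0.471 -0.246  0.014]
(515, 290) [ 0.49  -0.282  0.026]
(440, 205) [ 0.606 -0.111  0.206]
(440, 313) [ 0.452 -0.128  0.135]
(345, 265) [0.522 0.018 0.094]
(323, 327) [0.422 0.051 0.1  ]
(510, 222) [ 0.603 -0.258  0.07 ]
(365, 145) [ 0.734 -0.012  0.058]
(455, 167) [ 0.669 -0.139  0.175]
(400, 255) [ 0.541 -0.07   0.102]
1101
[     0      0    640    480 306099] [319.33853753 239.3594654 ]
[281 180  83  77 374] [315.89839572 213.28342246]
[491 209  23  32  86] [498.08139535 227.51162791]
[454 258  74  83 426] [498.90610329 302.1971831 ]
[  0 385  21  51 150] [ 13.54 407.64]
```

View pics/topc.png

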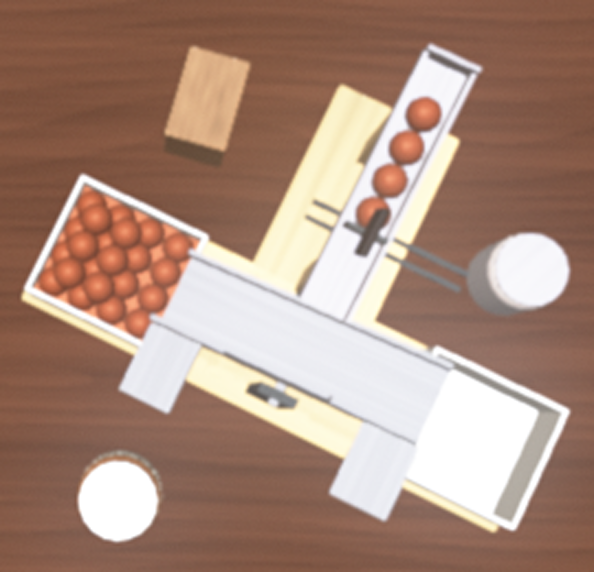

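Run:
```python
from h import *
q=lambda x,y:(x/2.2+270-.25,y/2.2+100-.25)
A=ray("top",[q(83,176),q(568,410),q(28,290),q(515,528)],.065)[:,:2]
print(A.round(4)); print(np.linalg.norm(A[1]-A[0]),np.linalg.norm(A[3]-A[2]),np.linalg.norm(A[2]-A[0]),np.linalg.norm(A[3]-A[1]))
ey=(A[1]-A[0])+(A[3]-A[2]); ey/=np.linalg.norm(ey); ex=np.array([ey[1],-ey[0]])
ctr=A.mean(0); O=ctr-.03*ex
print("O",O,"yaw",np.arctan2(ex[1],ex[0]),ex,ey)
np.savez("frame.npz",O=O,ex=ex,ey=ey)
F=lambda x,y:O+x*ex+y*ey
for n,x,y,z in [("tab",-.047,0,.207),("plate",.089,.08,.135),("lip",.002,0,.126)]:
    w=np.r_[F(x,y),z]; print(n,w,proj("top",w),proj("scene",w))
# inverse of measured
d=np.load("top0.npz")["d"];C=cloud("top",d)
f=np.stack([(C[...,:2]-O)@ex,(C[...,:2]-O)@ey,C[...,2]],-1)
m=(f[...,2]>.196)&(f[...,2]<.212)&(abs(f[...,0])<.2)&(abs(f[...,1])<.2); print("tab f",f[m].mean(0),f[m].min(0),f[m].max(0),m.sum())
m=(f[...,2]>.115)&(f[...,2]<.15)&(f[...,0]>.063)&(f[...,0]<.13)&(f[...,1]>.03); print("plate",f[m].mean(0),f[m].min(0),f[m].max(0))
m=(f[...,2]>.05)&(f[...,2]<.11)&(f[...,0]>.063)&(f[...,0]<.13)&(f[...,1]<-.03)&(f[...,1]>-.11); print("-plate",f[m].mean(0),f[m].min(0),f[m].max(0))
m=(f[...,2]>.075)&(f[...,2]<.17)&(f[...,1]>-.1)&(f[...,1]<.1)&(f[...,0]>.04)&(f[...,0]<.07);
for y in np.arange(-.1,.1,.02):
  k=m&(abs(f[...,1]-y)<.008); print(round(y,2),f[k][:,2].min().round(3),f[k][:,2].max().round(3))
for n,(u,v) in dict(jar=(323,327),tin=(510,222),packet=(365,142)).items(): print(n,f[v,u])
```

```text
[[ 0.6684  0.086 ]
 [ 0.4969 -0.2888]
 [ 0.5773  0.1258]
 [ 0.4072 -0.2486]]
0.41216521306130144 0.4112069728008288 0.0993837017291137 0.09830732125165718
O [ 0.56473048 -0.09385136] yaw 2.713835355105179 [-0.90989838  0.41483122] [-0.41483122 -0.90989838]
tab [ 0.6074957  -0.11334842  0.207     ] [[441.9348336  203.64151124]] [[229.23494501 254.71033155]]
plate [ 0.45056302 -0.12972325  0.135     ] [[441.31434685 313.80266662]] [[212.43086746 208.83277302]]
lip [ 0.56291068 -0.09302169  0.126     ] [[417.00354162 240.22154304]] [[244.66885196 255.97933359]]
tab f [-0.04364377 -0.00203049  0.2054776 ] [-0.06044681 -0.00458071  0.19682971] [-0.02662911  0.00113063  0.21062868] 116
plate [0.09079584 0.0773693  0.13568644] [0.06304324 0.0564682  0.12710038] [0.11808892 0.09800378 0.14362291]
-plate [ 0.09037078 -0.08709922  0.09353671] [ 0.0630424  -0.10982454  0.05600337] [ 0.11798173 -0.06645885  0.10149842]
-0.1 0.077 0.115
-0.08 0.08 0.118
-0.06 0.086 0.144
-0.04 0.091 0.148
-0.02 0.081 0.155
0.0 0.099 0.159
0.02 0.105 0.164
0.04 0.111 0.149
0.06 0.116 0.153
0.08 0.121 0.16
jar [ 0.19015767 -0.07215483  0.10003912]
tin [-0.10337891  0.1333161   0.06951461]
packet [-0.12415405 -0.14676348  0.0606598 ]
```

```bash
cat >> h.py <<'E'
_f=np.load("frame.npz"); ex,ey=_f["ex"],_f["ey"]; O=_f["O"]+.002*ex-.002*ey
from scipy.spatial.transform import Rotation as Ro
def st(target=None):
    o=bot.get_obs(); R=Ro.from_quat(o["tool_rot"]).as_matrix(); p=o["eef_pos"]
    tip=p+R[:,2]*bot.tip_reach
    g=lambda w:np.r_[(w[:2]-O)@ex,(w[:2]-O)@ey,w[2]]
    B=np.c_[np.r_[ey,0],np.r_[ex,0],[0,0,-1]]
    print("t",round(o["clock"],2),"tip feeder",g(tip).round(4),"F",o["ft_force"].round(2),"w",round(o["grip_width"],4))
    print("turn tool deg",np.degrees(Ro.from_matrix(R.T@B).as_rotvec()).round(2))
    if target is not None:
        x,y,z=target; w=np.r_[O+x*ex+y*ey,z]; print("shift in current tool axes",(R.T@(w-tip)).round(4)," in aligned axes",(B.T@(w-tip)).round(4))
E
python3 -c "
from h import *
st((.092,.08,.231)); print(bot.tip_reach)"
```

```text
t 0.1 tip feeder [0.2091 0.5151 0.2305] F [-0.23 -0.35 -0.3 ] w 0.0852
turn tool deg [4.000e-02 1.100e-01 4.317e+01]
shift in current tool axes [-2.372e-01 -3.831e-01 -1.000e-04]  in aligned axes [-0.4351 -0.1171 -0.0005]
0.0726
```

Request:
drive_tool(steps=[0,0,0,0,0,7.15,1,0,0,0,0,0,7.15,1,0,0,0,0,0,7.15,1,0,0,0,0,0,7.15,1,0,0,0,0,0,7.15,1,0,0,0,0,0,7.15,1,0,0,0,0,0,0.27,1,0,0,0,0,0,0,1])

```text
clock: 0.77
eef_pos: [0.16, -0.4735, 0.3035]
tool_rot: [-0.542, 0.84, 0.0, 0.0]
ft_force: [-0.4, -0.2, 0.2]
grip_width: -0.0001
```

Request:
drive_tool(steps=[-0.03,-0.008,0,0,0,0,1,-0.03,-0.008,0,0,0,0,1,-0.03,-0.008,0,0,0,0,1,-0.03,-0.008,0,0,0,0,1,-0.03,-0.008,0,0,0,0,1,-0.03,-0.008,0,0,0,0,1,-0.03,-0.008,0,0,0,0,1,-0.03,-0.008,0,0,0,0,1])

```text
clock: 1.43
eef_pos: [0.3184, -0.2805, 0.3039]
tool_rot: [-0.542, 0.84, -0.0, 0.0]
ft_force: [0.5, 0.1, -0.3]
grip_width: 0.0001
```

```bash
python3 -c "
from h import *
st((.092,.08,.231))"
```

```text
t 1.43 tip feeder [0.1447 0.274  0.2313] F [ 0.48  0.08 -0.25] w 0.0001
turn tool deg [-0.01 -0.    0.17]
shift in current tool axes [-0.1939 -0.0532  0.0003]  in aligned axes [-0.194  -0.0527  0.0003]
```

Request:
drive_tool(steps=[-0.0325,-0.0088,0,0,0,0,1,-0.0325,-0.0088,0,0,0,0,1,-0.0325,-0.0088,0,0,0,0,1,-0.0325,-0.0088,0,0,0,0,1,-0.0325,-0.0088,0,0,0,0,1,-0.0315,-0.0088,0,0,0,0,1,0,0,0,0,0,0,1])

```text
clock: 2.02
eef_pos: [0.4321, -0.1634, 0.3044]
tool_rot: [-0.563, 0.826, 0.009, 0.013]
ft_force: [-0.2, -0.7, -0.2]
grip_width: 0.0001
```

```bash
python3 -c "
from h import *
st((.092,.08,.150))
for n in ['scene','wrist']:
  p,d=vision.camera(n); np.savez(n+'1.npz',p=p,d=d)
  if n=='scene': p=cv2.resize(p[150:400,110:400],None,fx=2.4,fy=2.4)
  cv2.imwrite('pics/%s1.png'%n,p[:,:,::-1])"
```

```text
t 2.02 tip feeder [0.0899 0.1179 0.2318] F [-0.16 -0.71 -0.24] w 0.0001
turn tool deg [0.01 1.83 3.03]
shift in current tool axes [-0.0354  0.0002  0.083 ]  in aligned axes [-0.0379  0.0021  0.0818]
```

View pics/scene1.png

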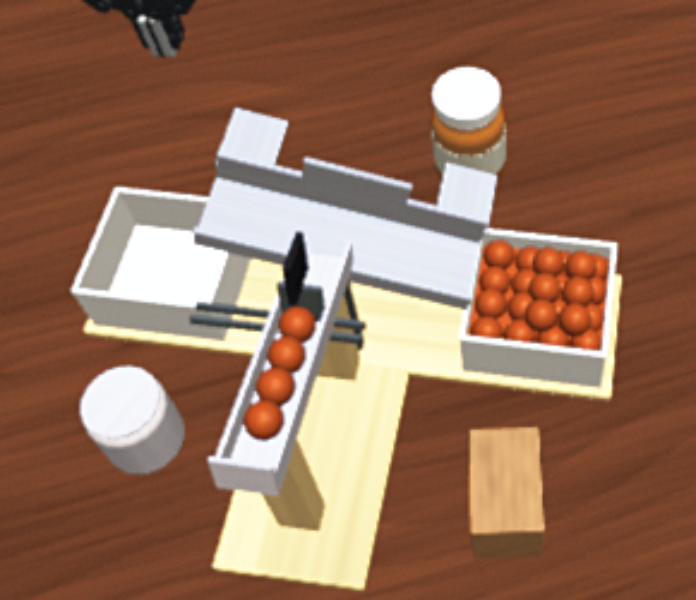

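View pics/wrist1.png

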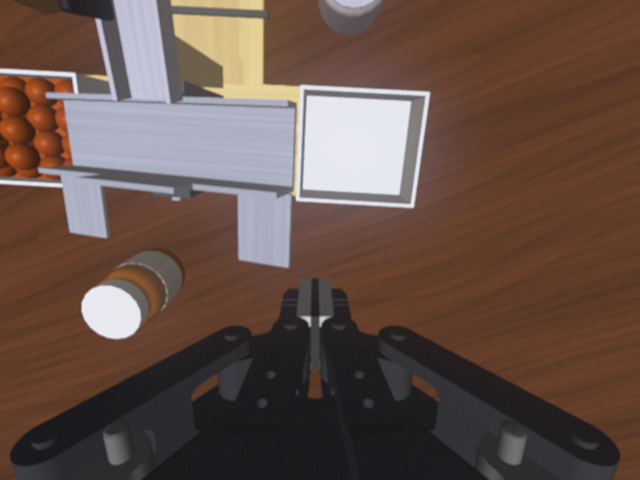

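```bash
python3 -c "
from h import *
st((.092,.08,.231))
o=bot.get_obs(); print(o['joint_pos'],o['joint_vel'])
print((proj('scene',[o['eef_pos']-[0,0,.0726]])-[110,150])*2.4)
print(vision.camera_model('scene'))"
```

```text
t 2.12 tip feeder [0.0914 0.12   0.2317] F [-0.56  0.27  0.41] w 0.0001
turn tool deg [0.11 1.72 2.81]
shift in current tool axes [-0.0399 -0.0014  0.0019]  in aligned axes [-0.04    0.0006  0.0007]
[-0.38052632  0.16295749 -0.09218687  1.31682589  0.03012968  3.13968263] [-2.05355258e-02 -1.35676135e-02 -1.70253805e-02  4.52027894e-03
 -8.60515935e-05  4.99448403e-03]
[[162.64352718  44.76545115]]
{'mtx': array([[442.50484253,   0.        , 318.28211938],
       [  0.        , 442.50484253, 235.79632791],
       [  0.        ,   0.        ,   1.        ]]), 'rvec': array([ 2.10204018,  1.56014961, -0.5023859 ]), 'tvec': array([-0.19749371, -0.35792791,  1.19205036])}
```

J6 reached its range end (3.1397), so the wrist stopped short of the commanded pose. I'll turn the tool back 90°, so that tool x points along feeder -x and tool y along +y.

Request:
drive_tool(steps=[0,0,0,0,0,-7.1,1,0,0,0,0,0,-7.1,1,0,0,0,0,0,-7.1,1,0,0,0,0,0,-7.1,1,0,0,0,0,0,-7.1,1,0,0,0,0,0,-7.1,1,0,0,0,0,0,-7.1,1,0,0,0,0,0,-7.1,1])

```text
clock: 2.78
eef_pos: [0.429, -0.1653, 0.3045]
tool_rot: [0.888, -0.459, -0.002, -0.015]
ft_force: [0.0, -0.1, -0.2]
grip_width: -0.0
```

Request:
drive_tool(steps=[0,0,0,0,0,-7.1,1,0,0,0,0,0,-7.1,1,0,0,0,0,0,-7.1,1,0,0,0,0,0,-7.1,1,0,0,0,0,0,0,1])

```text
clock: 3.2
eef_pos: [0.4291, -0.1652, 0.3045]
tool_rot: [0.973, -0.229, 0.002, -0.015]
ft_force: [0.4, 0.3, 0.0]
grip_width: -0.0
```

```bash
sed -i 's/B=np.c_.*/B=np.c_[np.r_[-ex,0],np.r_[ey,0],[0,0,-1]]/' h.py; python3 -c "
from h import *
st((.092,.08,.231))
o=bot.get_obs(); print(o['joint_pos'])"
```

```text
t 3.2 tip feeder [0.092  0.121  0.2319] F [0.38 0.34 0.  ] w -0.0
turn tool deg [-1.73  0.16 -2.02]
shift in current tool axes [-0.0015 -0.041   0.0022]  in aligned axes [-0.     -0.041   0.0009]
[-0.38279011  0.16134867 -0.09347337  1.31680017  0.03026747  1.6510139 ]
```

Request:
drive_tool(steps=[0,0,0,-1.73,0.16,-2.02,1,0,-0.0205,0,0,0,0,1,0,-0.0205,0,0,0,0,1,0,0,0,0,0,0,1,0,0,0,0,0,0,1])

```text
clock: 3.62
eef_pos: [0.4467, -0.1269, 0.3045]
tool_rot: [0.977, -0.213, 0.0, 0.0]
ft_force: [-0.1, 0.9, 0.1]
grip_width: 0.0
```

```bash
python3 -c "
from h import *
st((.092,.08,.15))"
```

```text
t 3.62 tip feeder [0.0916 0.0811 0.2319] F [-0.14  0.92  0.11] w 0.0
turn tool deg [ 0.01 -0.01 -0.08]
shift in current tool axes [-0.0004 -0.0011  0.0819]  in aligned axes [-0.0004 -0.0011  0.0819]
```

Request:
drive_tool(steps=[0,0,0.02,0,0,0,1,0,0,0.02,0,0,0,1,0,0,0.02,0,0,0,1,0,0,0.016,0,0,0,1,0,0,0,0,0,0,1])

```text
clock: 4.03
eef_pos: [0.4444, -0.1272, 0.2253]
tool_rot: [0.977, -0.214, -0.003, -0.0]
ft_force: [-0.6, 0.7, -0.1]
grip_width: -0.0002
```

Request:
drive_tool(steps=[0,0,0.004,0,0,0,1,0,0,0.004,0,0,0,1,0,0,0.004,0,0,0,1,0,0,0.004,0,0,0,1,0,0,0.004,0,0,0,1,0,0,0.004,0,0,0,1])

```text
clock: 4.53
eef_pos: [0.4474, -0.1268, 0.2047]
tool_rot: [0.977, -0.212, 0.001, 0.0]
ft_force: [-0.2, 0.2, 1.7]
grip_width: -0.0001
```

```bash
python3 -c "
from h import *
st((.092,.08,.095))"
```

```text
t 4.53 tip feeder [0.091  0.0807 0.1321] F [-0.17  0.2   1.69] w -0.0001
turn tool deg [-0.01 -0.1   0.03]
shift in current tool axes [-0.0011 -0.0007  0.0371]  in aligned axes [-0.001  -0.0007  0.0371]
```

Contact is made at about 1.7 N. I'll keep pressing.

Request:
drive_tool(steps=[0,0,0.004,0,0,0,1,0,0,0.004,0,0,0,1,0,0,0.004,0,0,0,1,0,0,0.004,0,0,0,1,0,0,0.004,0,0,0,1,0,0,0.004,0,0,0,1,0,0,0.004,0,0,0,1])

```text
clock: 5.12
eef_pos: [0.447, -0.1267, 0.1761]
tool_rot: [0.977, -0.212, 0.0, -0.0]
ft_force: [-0.6, -1.3, 1.2]
grip_width: -0.0
```

Request:
drive_tool(steps=[0,0,0.002,0,0,0,1,0,0,0.002,0,0,0,1,0,0,0.002,0,0,0,1,0,0,0,0,0,0,1])

```text
clock: 5.45
eef_pos: [0.447, -0.1265, 0.1701]
tool_rot: [0.977, -0.212, 0.0, -0.0]
ft_force: [1.4, 0.9, 0.5]
grip_width: 0.0
```

```bash
python3 -c "
from h import *
st((.092,.08,.095))"
```

```text
t 5.45 tip feeder [0.0916 0.0805 0.0975] F [1.38 0.89 0.54] w 0.0
turn tool deg [-0.04  0.01  0.03]
shift in current tool axes [-0.0004 -0.0005  0.0025]  in aligned axes [-0.0004 -0.0005  0.0025]
```

Request:
drive_tool(steps=[0,0,0.001,0,0,0,1,0,0,0.001,0,0,0,1,0,0,0.001,0,0,0,1,0,0,0,0,0,0,1])

```text
clock: 5.78
eef_pos: [0.4472, -0.1265, 0.1674]
tool_rot: [0.977, -0.212, 0.0, -0.0]
ft_force: [0.0, 1.1, -0.1]
grip_width: 0.0001
```

Request:
drive_tool(steps=[0,0,0.001,0,0,0,1,0,0,0,0,0,0,1])

```text
clock: 5.95
eef_pos: [0.4473, -0.1266, 0.1668]
tool_rot: [0.977, -0.212, 0.001, -0.0]
ft_force: [-1.1, 1.5, 3.0]
grip_width: -0.0001
```

Request:
drive_tool(steps=[0,0,0.001,0,0,0,1,0,0,0,0,0,0,1])

```text
clock: 6.12
eef_pos: [0.4473, -0.1266, 0.1665]
tool_rot: [0.977, -0.212, 0.001, -0.0]
ft_force: [-2.5, 1.0, 8.7]
grip_width: -0.0001
```

Request:
drive_tool(steps=[0,0,0.001,0,0,0,1,0,0,0,0,0,0,1])

```text
clock: 6.28
eef_pos: [0.4473, -0.1266, 0.1664]
tool_rot: [0.977, -0.212, 0.001, -0.0]
ft_force: [-4.4, 2.5, 15.1]
grip_width: -0.0
```

The force rises without motion (15 N), so the gate is on its stop. Next I'll retract straight up.

Request:
drive_tool(steps=[0,0,-0.005,0,0,0,1,0,0,-0.02,0,0,0,1,0,0,-0.04,0,0,0,1,0,0,-0.04,0,0,0,1,0,0,-0.04,0,0,0,1,0,0,-0.006,0,0,0,1,0,0,0,0,0,0,1])

```text
clock: 6.87
eef_pos: [0.4487, -0.1272, 0.3188]
tool_rot: [0.977, -0.212, 0.004, 0.0]
ft_force: [0.2, 0.4, -0.8]
grip_width: 0.0
```

```bash
python3 -c "
from h import *
st((-.047,-.045,.245))
p,d=vision.camera('scene'); C=cloud('scene',d); f=np.stack([(C[...,:2]-O)@ex,(C[...,:2]-O)@ey,C[...,2]],-1)
for s in (1,-1):
  m=(abs(f[...,0]-.092)<.02)&(abs(f[...,1]-s*.08)<.012)&(f[...,2]<.15)&(f[...,2]>.06); print(s,m.sum(),np.median(f[m],0) if m.any() else '')
m=(f[...,2]>.172)&(f[...,2]<.205)&(abs(f[...,0]+.047)<.02)&(abs(f[...,1])<.05); print('tab',m.sum(),np.median(f[m],0),f[m].min(0),f[m].max(0))
p=cv2.resize(p[150:400,110:400],None,fx=2.4,fy=2.4)
cv2.imwrite('pics/scene2.png',p[:,:,::-1])"
```

```text
t 6.87 tip feeder [0.0891 0.0804 0.2462] F [ 0.19  0.35 -0.75] w 0.0
turn tool deg [-0.08 -0.47  0.03]
shift in current tool axes [ 0.1362 -0.1253  0.0026]  in aligned axes [ 0.1361 -0.1254  0.0012]
1 165 [0.09331912 0.07965907 0.09288901]
-1 212 [ 0.09214609 -0.08051666  0.13817766]
tab 177 [-0.05214507 -0.00363231  0.19032145] [-0.06697016 -0.01516515  0.17206389] [-0.02867686  0.01390457  0.2049775 ]
```

View pics/scene2.png

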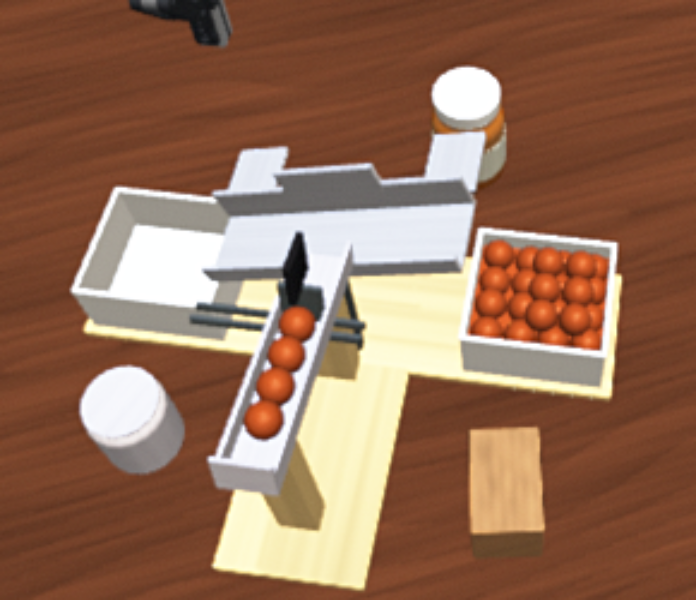

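The picture shows the gate rocked to the empty tub, with the +y plate (260,165) at about 92 mm and the -y plate at 138 mm. The shutter is still shut. Next is the tab.

Request:
drive_tool(steps=[0.023,-0.021,0,0,0,0,1,0.023,-0.021,0,0,0,0,1,0.023,-0.021,0,0,0,0,1,0.023,-0.021,0,0,0,0,1,0.023,-0.021,0,0,0,0,1,0.021,-0.02,0,0,0,0,1,0,0,0,0,0,0,1,0,0,0,0,0,0,1])

```text
clock: 7.58
eef_pos: [0.6227, -0.0685, 0.311]
tool_rot: [0.977, -0.211, -0.003, 0.0]
ft_force: [0.8, -0.6, 0.3]
grip_width: 0.0001
```

```bash
python3 -c "
from h import *
st((-.047,-.045,.186))"
```

```text
t 7.58 tip feeder [-0.0438 -0.045   0.2385] F [ 0.76 -0.62  0.33] w 0.0001
turn tool deg [0.11 0.35 0.11]
shift in current tool axes [ 0.0035 -0.0001  0.0524]  in aligned axes [ 0.0032 -0.      0.0525]
```

Request:
drive_tool(steps=[0.003,0,0.013,0,0,0,1,0,0,0.013,0,0,0,1,0,0,0.013,0,0,0,1,0,0,0,0,0,0,1,0,0,0,0,0,0,1,0,0,0,0,0,0,1])

```text
clock: 8.08
eef_pos: [0.6247, -0.0709, 0.277]
tool_rot: [0.977, -0.212, 0.0, -0.0]
ft_force: [-0.2, 0.1, 0.5]
grip_width: 0.0001
```

```bash
python3 -c "
from h import *
st((-.047,-.045,.186))"
```

```text
t 8.08 tip feeder [-0.0471 -0.0438  0.2044] F [-0.22  0.12  0.49] w 0.0001
turn tool deg [-0.01 -0.02 -0.01]
shift in current tool axes [-0.0001 -0.0012  0.0184]  in aligned axes [-0.0001 -0.0012  0.0184]
```

Request:
drive_tool(steps=[0,0,0.009,0,0,0,1,0,0,0.009,0,0,0,1,0,0.005,0,0,0,0,1,0,0.005,0,0,0,0,1,0,0.005,0,0,0,0,1,0,0.005,0,0,0,0,1,0,0,0,0,0,0,1])

```text
clock: 8.67
eef_pos: [0.6168, -0.09, 0.2591]
tool_rot: [0.977, -0.213, 0.001, 0.0]
ft_force: [0.4, 0.2, -0.3]
grip_width: 0.0001
```

```bash
python3 -c "
from h import *
st((-.047,.03,.186))
for n in ['scene','wrist']:
  p,d=vision.camera(n)
  if n=='scene': p=cv2.resize(p[150:400,110:400],None,fx=2.4,fy=2.4)
  cv2.imwrite('pics/%s3.png'%n,p[:,:,::-1])"
```

```text
t 8.67 tip feeder [-0.0478 -0.0231  0.1865] F [ 0.43  0.18 -0.26] w 0.0001
turn tool deg [-0.01 -0.06 -0.05]
shift in current tool axes [-0.0007  0.0531  0.0005]  in aligned axes [-0.0008  0.0531  0.0005]
```

View pics/scene3.png

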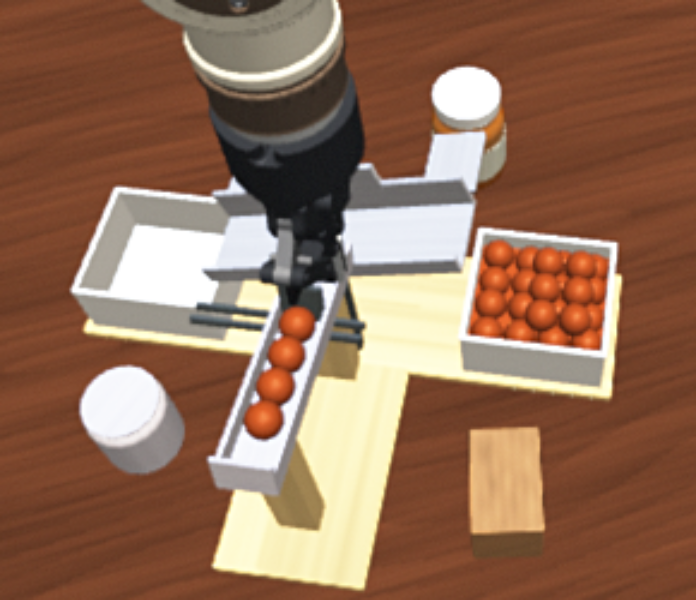

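View pics/wrist3.png

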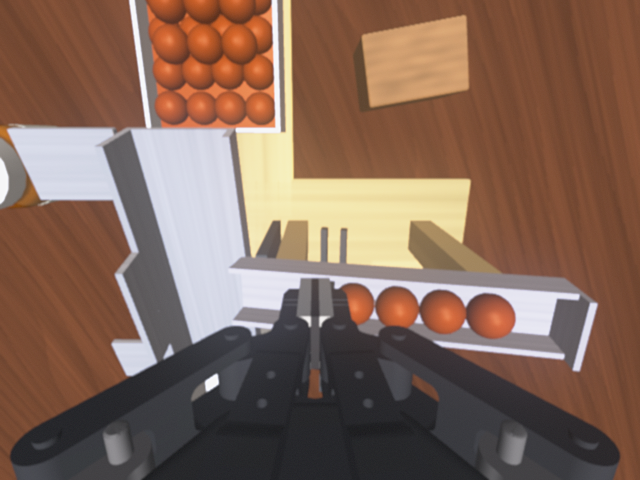

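Request:
drive_tool(steps=[0,0.005,0,0,0,0,1,0,0.005,0,0,0,0,1,0,0.007,0,0,0,0,1,0,0.007,0,0,0,0,1,0,0.007,0,0,0,0,1,0,0.007,0,0,0,0,1,0,0.007,0,0,0,0,1,0,0.004,0,0,0,0,1])

```text
clock: 9.43
eef_pos: [0.5962, -0.1343, 0.2587]
tool_rot: [0.977, -0.212, 0.0, -0.0]
ft_force: [0.3, 1.3, 1.0]
grip_width: -0.0
```

```bash
python3 -c "
from h import *
st((-.047,.034,.186))
for n in ['scene']:
  p,d=vision.camera(n)
  if n=='scene': p=cv2.resize(p[150:400,110:400],None,fx=2.4,fy=2.4)
  cv2.imwrite('pics/%s4.png'%n,p[:,:,::-1])"
```

```text
t 9.43 tip feeder [-0.0475  0.0257  0.1861] F [0.33 1.32 1.02] w -0.0
turn tool deg [-0.02 -0.02 -0.02]
shift in current tool axes [-0.0005  0.0083  0.0001]  in aligned axes [-0.0005  0.0083  0.0001]
```

View pics/scene4.png

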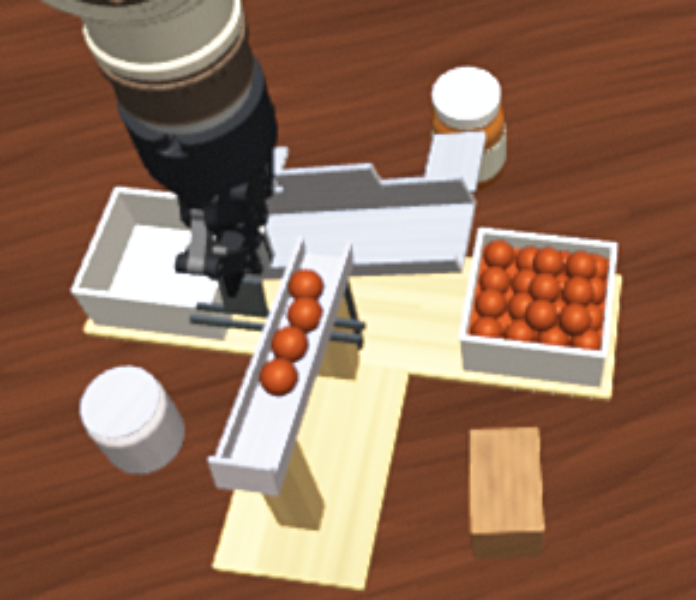

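The shutter is most of the way open and the sweets are rolling. I'll push on to the stop.

Request:
drive_tool(steps=[0,0.003,0,0,0,0,1,0,0.002,0,0,0,0,1,0,0.001,0,0,0,0,1,0,0,0,0,0,0,1])

```text
clock: 9.82
eef_pos: [0.5944, -0.1383, 0.2586]
tool_rot: [0.977, -0.212, 0.0, -0.001]
ft_force: [0.1, 2.4, 1.1]
grip_width: -0.0003
```

```bash
python3 -c "
from h import *
st((-.047,.034,.186))"
```

```text
t 9.82 tip feeder [-0.0475  0.0301  0.186 ] F [0.09 2.42 1.12] w -0.0003
turn tool deg [-0.08 -0.02  0.05]
shift in current tool axes [-0.0005  0.0039  0.    ]  in aligned axes [-0.0005  0.0039  0.    ]
```

Request:
drive_tool(steps=[0,0.001,0,0,0,0,1,0,0.001,0,0,0,0,1,0,0,0,0,0,0,1])

```text
clock: 10.07
eef_pos: [0.5943, -0.1386, 0.2587]
tool_rot: [0.977, -0.211, 0.001, -0.002]
ft_force: [2.6, 7.3, -0.0]
grip_width: 0.0001
```

Request:
drive_tool(steps=[0,0.001,0,0,0,0,1,0,0,0,0,0,0,1])

```text
clock: 10.23
eef_pos: [0.5942, -0.1388, 0.2587]
tool_rot: [0.978, -0.211, 0.001, -0.003]
ft_force: [3.7, 9.2, -0.7]
grip_width: 0.0004
```

The shutter is on its stop: force climbs to about 10 N without motion. I'll back off towards -y, then go up and move clear over the -y side.

Request:
drive_tool(steps=[0,-0.006,0,0,0,0,1,0,-0.006,0,0,0,0,1,0,0,-0.02,0,0,0,1,0,0,-0.03,0,0,0,1,0,0,-0.03,0,0,0,1,0,0,0,0,0,0,1])

```text
clock: 10.73
eef_pos: [0.5997, -0.1312, 0.3454]
tool_rot: [0.977, -0.212, 0.006, 0.001]
ft_force: [0.2, -0.3, 1.3]
grip_width: -0.0001
```

Request:
drive_tool(steps=[-0.03,0.03,0,0,0,0,1,-0.03,0.03,0,0,0,0,1,-0.03,0.03,0,0,0,0,1,-0.03,0.03,0,0,0,0,1,-0.03,0.03,0,0,0,0,1,-0.03,0.03,0,0,0,0,1,0,0,0,0,0,0,1])

```text
clock: 11.32
eef_pos: [0.3576, -0.2194, 0.3385]
tool_rot: [0.977, -0.215, -0.002, 0.001]
ft_force: [-0.2, -0.1, 0.3]
grip_width: 0.0002
```

```bash
cat > chk.py <<'E'
from h import *
import sys
st()
for n in ['scene','top']:
  p,d=vision.camera(n); C=cloud(n,d); f=np.stack([(C[...,:2]-O)@ex,(C[...,:2]-O)@ey,C[...,2]],-1)
  hsv=cv2.cvtColor(p,cv2.COLOR_RGB2HSV); m=((hsv[...,0]<12)&(hsv[...,1]>150)&(hsv[...,2]>90)&(f[...,1]>-.07)&(f[...,1]<.25)&(abs(f[...,0])<.2)&(f[...,2]>.01)).astype(np.uint8)
  nb,l,s,c=cv2.connectedComponentsWithStats(m)
  for i in range(1,nb):
    if s[i,4]>20: print(n,'red',s[i],np.median(f[l==i],0).round(3),'in tub:',(np.median(f[l==i],0)[:2]-[.03,.152]).round(3))
  for k in (1,-1):
    m=(abs(f[...,0]-.092)<.02)&(abs(f[...,1]-k*.08)<.012)&(f[...,2]<.15)&(f[...,2]>.06); print(n,'plate',k,m.sum(),np.median(f[m],0).round(3) if m.any() else '')
  m=(f[...,2]>.185)&(f[...,2]<.212)&(abs(f[...,0]+.047)<.025)&(abs(f[...,1])<.07); print(n,'tab',m.sum(),np.median(f[m],0).round(3) if m.any() else '')
  q=p[150:400,110:400] if n=='scene' else p[100:360,270:540]
  cv2.imwrite(f'pics/{n}{sys.argv[1]}.png',cv2.resize(q,None,fx=2.2,fy=2.2)[:,:,::-1])
E
python3 chk.py 5
```

```text
t 11.32 tip feeder [0.1346 0.2023 0.2659] F [-0.2  -0.1   0.26] w 0.0002
turn tool deg [ 0.16  0.18 -0.31]
scene red [155 250  28  21 282] [0.033 0.184 0.034] in tub: [0.003 0.032]
scene plate 1 163 [0.093 0.08  0.092]
scene plate -1 208 [ 0.093 -0.08   0.138]
scene tab 186 [-0.052  0.042  0.201]
top plate 1 350 [0.092 0.08  0.093]
top plate -1 409 [ 0.092 -0.08   0.139]
top tab 168 [-0.046  0.044  0.205]
```

View pics/scene5.png

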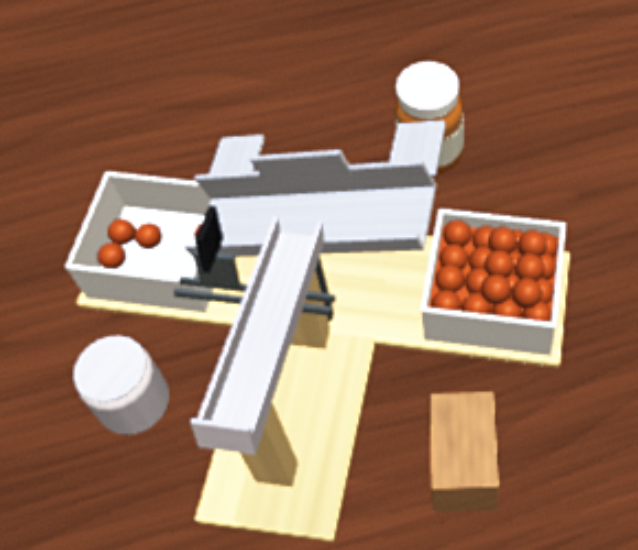

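View pics/top5.png

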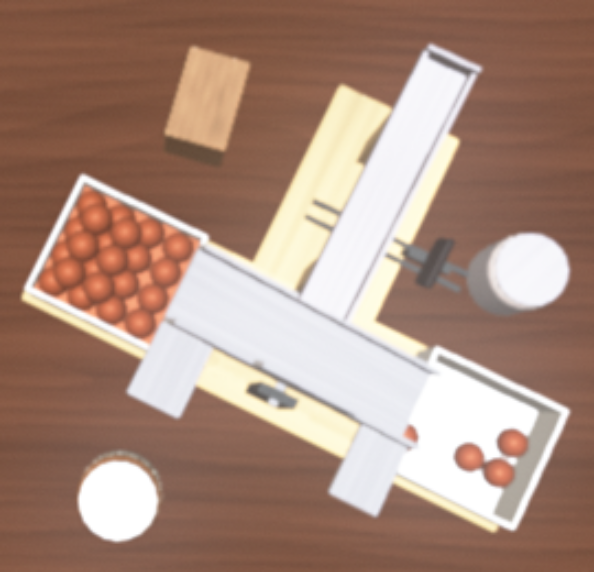

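Three sweets lie in the tub. A fourth shows at the tub's inner edge, partly under the gate: (410,433) in the top crop and (203,230) in the scene crop. I'll wait and look again to check that they're still.

Request:
drive_tool(steps=[0,0,0,0,0,0,1,0,0,0,0,0,0,1,0,0,0,0,0,0,1,0,0,0,0,0,0,1,0,0,0,0,0,0,1,0,0,0,0,0,0,1,0,0,0,0,0,0,1,0,0,0,0,0,0,1])

```text
clock: 12.08
eef_pos: [0.364, -0.2181, 0.3384]
tool_rot: [0.977, -0.212, 0.0, -0.0]
ft_force: [0.5, -1.0, -0.4]
grip_width: 0.0001
```

Request:
drive_tool(steps=[0,0,0,0,0,0,1,0,0,0,0,0,0,1,0,0,0,0,0,0,1,0,0,0,0,0,0,1,0,0,0,0,0,0,1,0,0,0,0,0,0,1,0,0,0,0,0,0,1,0,0,0,0,0,0,1])

```text
clock: 12.75
eef_pos: [0.3638, -0.2182, 0.3385]
tool_rot: [0.977, -0.212, 0.0, -0.0]
ft_force: [1.0, -0.3, -0.6]
grip_width: -0.0001
```

```bash
sed -i 's/abs(f\[...,0\])<.2)&(f\[...,2\]>.01)/abs(f[...,0])<.2)/; s/(f\[...,1\]<.25)/(f[...,1]<.25)\&(np.abs(f[...,2])<.1)/' chk.py; python3 chk.py 6; python3 chk.py 7|grep red; python3 -c "
import cv2;a=cv2.imread('pics/top6.png');b=cv2.imread('pics/top5.png')
cv2.imwrite('pics/cmp.png',cv2.hconcat([cv2.resize(b[320:550,300:594],None,fx=1.35,fy=1.35),cv2.resize(a[320:550,300:594],None,fx=1.35,fy=1.35)]))"
```

```text
t 12.75 tip feeder [0.1292 0.1985 0.2659] F [ 1.04 -0.26 -0.55] w -0.0001
turn tool deg [-0.02 -0.03  0.03]
scene red [  92  200  197  190 9284] [-0.108  0.169  0.   ] in tub: [-0.138  0.017]
scene red [155 250  28  21 281] [0.033 0.184 0.034] in tub: [0.003 0.032]
scene red [202 307  86  93 829] [-0.134 -0.062 -0.   ] in tub: [-0.164 -0.214]
scene plate 1 168 [0.093 0.08  0.092]
scene plate -1 212 [ 0.093 -0.081  0.138]
scene tab 184 [-0.052  0.042  0.201]
top plate 1 350 [0.092 0.08  0.093]
top plate -1 404 [ 0.092 -0.08   0.139]
top tab 168 [-0.046  0.044  0.205]
scene red [   92   200   196   200 10121] [-0.113  0.159  0.   ] in tub: [-0.143  0.007]
scene red [155 250  28  21 282] [0.033 0.184 0.034] in tub: [0.003 0.032]
```

View pics/cmp.png

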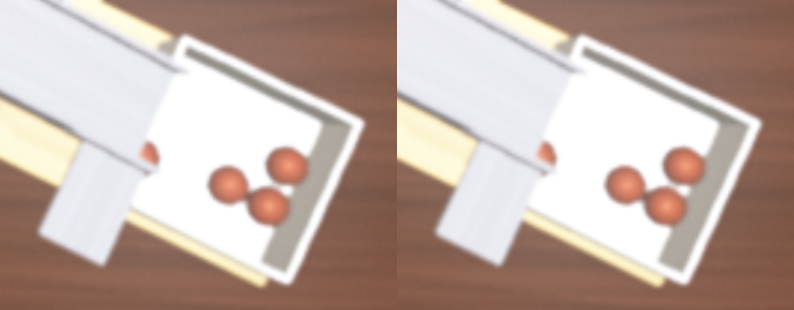

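View pics/scene7.png

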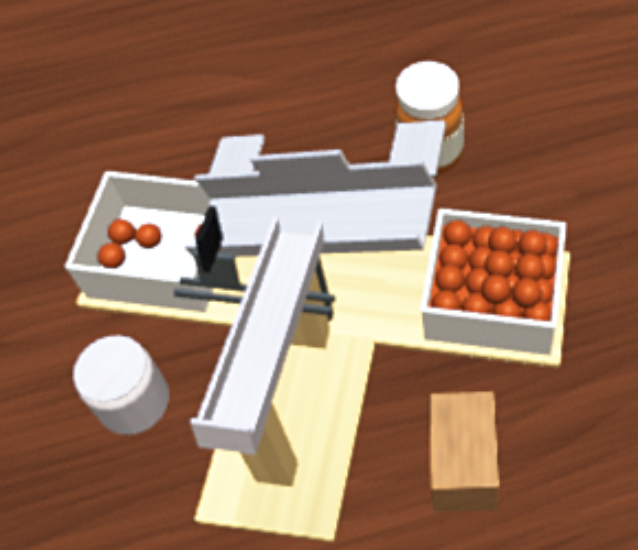

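Nothing moved in about 1.4 s. I'll check the height of the fourth sweet's visible patch in the stored view, then hand in.

```bash
python3 -c "
from h import *
p,d=vision.camera('top'); C=cloud('top',d); f=np.stack([(C[...,:2]-O)@ex,(C[...,:2]-O)@ey,C[...,2]],-1)
w=(slice(288,306),slice(446,464)); q=p[w].astype(int); m=(q[...,0]-q[...,2]>70); print(m.sum(),f[w][m].round(3)[::3])"
```

```text
20 [[0.04  0.114 0.031]
 [0.042 0.115 0.037]
 [0.044 0.114 0.036]
 [0.047 0.112 0.037]
 [0.045 0.116 0.038]
 [0.047 0.116 0.035]
 [0.048 0.118 0.038]]
```

The fourth sweet's patch is about 37 mm high at y = 0.115. That fits a 25 mm ball on the tub floor at 13 mm, against the inner wall side.

```bash
python3 -c "
from workcell import job_done
print(job_done())"
```

```text
the job is handed in; nothing more can be done
None
```

I rocked the gate to the empty tub first, then pushed the shutter fully open. All four sweets rolled into the empty tub, and I handed the job in about 13 s into the 48 s allowed.

**Gate:** I pressed the +y plate down with shut fingertips until the force rose to about 15 N with no more movement. Afterwards the plates measured about 92 mm and 138 mm high, which matches the stop at -0.28 rad.

**Shutter:** I pushed the tab from its -y side until it stopped at about 10 N. The tab then measured y ≈ 42 to 44 mm, against a full travel of 45 mm.

**Sweets:** Three lie in plain view in the tub and did not move between pictures about 1.4 s apart. The fourth is partly hidden under the gate. The part I can see tops out at about 38 mm, which fits a sweet resting on the tub floor. The channel is empty.

**Arm and bystanders:** The arm ended clear of everything. The jar, tin and packet look unmoved in the pictures, though I did not measure them again.

**What went wrong on the way:**
- **Wrist limit:** On the first approach the wrist's last joint ran up to its range limit (3.1397 of 3.14 rad). I turned the tool back 90° in free air and carried on.
- **Colour check:** My last automatic count of the sweets also picked up the brown table and did not separate them. I relied on the pictures and the depth readings instead.

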